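# Empty the tealight tray and show it to the phone

### The job

Pick up the little steel tray by its wooden handle bar and tip its three tealights out of the open end into the wicker basket, without touching the tealights. Then show the empty tray to the phone on its stand: the middle of the tray about 25 cm straight out in front of the screen and about 20 cm above the worktop, open end towards the phone and tipped down about 30 degrees, sides level. Finish while still holding it there, keep the basket standing, and leave the cup, the garlic and the spectacles alone.

Things in the scene. Friction and masses are not known exactly. Their poses are not given: they have to be found in the camera images.
- tray_center (a point): Middle of the loose steel tray, 40 mm above its underside. The tray is 140 mm long (its x axis), 70 mm wide (y), floor 4 mm thick, walls 24 mm high along both sides and at the -x end; the +x end is open. A wooden bar handle bridges the middle on two steel straps, 89 mm high overall. z points up out of the tray.
- tray_grip (a point): Centre of the tray's wooden handle bar, 80 mm above the tray's underside and 40 mm above tray_center, over the tray's balance point. The bar runs along the tray's y axis: 66 mm long, 14 mm thick along the tray's x axis, 18 mm high; the space below it is free down to the tealights. Same axes as the tray.
- tray_mouth (a point): Middle of the floor's edge at the open (+x) end of the tray, 70 mm from tray_center along x and 36 mm below it; same axes as the tray.
- tray: The same tray, 0.1 to 0.25 kg; origin at the centre of its underside, x axis towards the open end. The tealights slide off its polished floor by themselves once the open end is tipped down more than about 20 degrees, briskly at 40.
- tealight_1: Tealight in an aluminium cup, 38 mm diameter, 15 mm high, 16 g; the one next to the tray's back wall. Origin at the centre of its underside.
- tealight_2: The same kind of tealight, in the middle of the tray, under the handle bar.
- tealight_3: The same kind of tealight, the one next to the tray's open end.
- basket: Open wicker basket, loose, about 0.4 kg, 125 mm (x) by 151 mm (y), 100 mm high; walls about 12 to 16 mm thick, floor 12 mm thick. Inside about 88 mm (x) by 107 mm (y). Origin at the middle of its underside.
- basket_mouth (a point): Centre of the basket's open top, level with its rim, 100 mm above the worktop; axes of the basket.
- phone: Fixed aluminium stand with a phone lying crosswise in it, 150 mm wide, 92 mm high. Origin at the foot of the stand on the worktop, below the phone. The screen looks along -x of this body; y is level along the screen.
- phone_lens (a point): Centre of the phone, 55 mm above the worktop.
- show_point (a point): Point in the air 250 mm in front of the phone (along -x of the stand from its origin) and 200 mm above the worktop, where the middle of the tray (tray_center) is to be shown; axes of the stand, so its x axis points level towards the phone.
- cup: Bystander: small white striped cup with a handle, 63x87 mm, 52 mm high; origin at its underside.
- garlic: Bystander: garlic bulb, 60 mm, 58 mm high; origin at its underside.
- spectacles: Bystander: pair of red-framed spectacles lying open, 141x142 mm, 42 mm high; origin at its underside.

How it is judged:
By the outcome, as a careful person would: the job done as asked, in the order asked, and still so for the second after the job is handed in, while the arm keeps its last pose, push and grip.
It also fails if it takes over 48 s, if anything falls off the work surface, if the arm or the gripper's body presses on something with over 40 N, if the wrist force passes 120 N, or if a joint passes its speed limit or range.

### The arm

A 7-joint arm with a two-finger parallel gripper is mounted at the origin on a cart in front of the work surface, level with it; the furniture and walls round the work are solid. World frame = base frame: x ahead of the robot, y to its left, z up, the work surface at z = 0. Lengths are in m, angles in rad, forces in N, time in s.
With the tool pointing down it reaches from about 0.4 to 0.85 m from the base axis. Payload 6.9 kg.
Tool frame: the origin (TCP) lies midway between the tips of the shut fingers; the grasp point (between the pads) lies behind it (ctrl.pinch_z is the z of the grasp point in the tool frame, in m); z points along the fingers, y is the line along which they close (so a half turn about z gives the same grasp; the last joint's range is limited). The gripper opens to 85 mm and grips with 20 to 120 N. Pads are 22 mm wide; open, the fingers measure 114 mm over their backs; the gripper's body (76 mm by 85 mm) begins 54 mm behind the grasp point. The pads swing forward as they close: fully open they stand 13 mm farther back than shut.
Start: joints at [1.44, 0.507, -0.238, 1.5, 0.126, 1.149, -0.155], TCP at [0.146, -0.608, 0.231] pointing down, gripper open.
Joint ranges: [-3.08, 3.08], [-0.24, 2.05], [-1.43, 1.35], [0, 2.5], [-1.52, 4.66], [0.17, 1.96], [-2.89, 2.89]. Speed limits (rad/s): [2.39, 2.39, 3.14, 3.14, 3.14, 3.14, 3.14].

### API

Orientations are given as a unit quaternion [w, x, y, z].
In Python, from station import ctrl, get_state, vision, ticket, models gives the robot as it stands. Calls block until the motion is done:
- ctrl.movep(position, orientation): joint-space move of the TCP to a pose.
- ctrl.movel(position, frame=None, max_speed=0.15): straight line of the TCP; frame=None keeps the orientation; max_speed is the mean speed in m/s.
- ctrl.set_joints(angles): joint-space move.
- ctrl.ungrasp() and ctrl.close_gripper(force=None): open the fingers fully, or close them until they stop; force is the grip in N (None keeps the last).
- ctrl.pause(seconds).
- ctrl.ik(position, orientation): joint angles nearest the present ones, or None.
- get_state(): the state.
- vision.grab_frame(name): name is "scene" or "top" or "wrist"; returns (picture, depth): 420x560x3 uint8, blue, green, red; 420x560 float32, m along the optical axis (not along the pixel's ray), 0 where there is no reading.
- vision.camera_info(name): a dict with "mtx" (3x3 intrinsics, pixels), "R" (3x3) and "t" (3): a world point X has camera coordinates R X + t; the wrist camera has in their place "hand_eye" (4x4, takes a point from camera to tool coordinates, whose origin is the TCP and whose axes are the flange's). Camera axes: x right, y down, z forward; pixel columns grow to the right and rows downward; lengths in m; the calibration is good to about 2 mm. A picture is of the moment at which its call begins: read the wrist's pose just before it. camera_info takes no time and is no camera call.
A pose or a line that the arm cannot do raises ctrl.Unreachable and nothing moves.
- ticket.close_job(): hands the job in; it is judged then, once.
Trained networks look in the newest picture that a camera, given by its name, has taken for a name from the list of things; names that differ only in an ending like _2 or _b are one class to them, and where a whole thing is asked for, a point or a joint stands for the part that bears it (a point fixed in the world has none). Each returns a list of dicts, best first, with "p" (0 to 1); they miss things now and then, are a little off and sometimes report something else, mostly with a low value. They report only what shows in the picture. A call takes as long as a camera call.
- models.recognise(camera, target): "point" ([column, row] in pixels, amid what is visible of it).
- models.masks_of(camera, target): "mask" (420x560 bool, what is visible of it) and "point" ([column, row] in pixels, amid what is visible of it).
The state is a dict: "time": time; "qpos": joint angles; "qd": joint speeds; "tau": joint torques, N m; "tcp_pos": TCP position; "eef_rot": TCP orientation; "contact_force": force on the tool from outside, world axes, zero at the start; "wrist_torque": the same for the moment, N m; "width": finger opening in m; "gripper_force": force on a finger pad.
Only numpy, scipy, OpenCV 4.12 (cv2) and the standard library are available. Lean on these libraries where they do the work, as an engineer would, in place of code of your own. Each camera call takes 0.05 s, during which the arm holds its last target. There are 200 camera calls.

## Working session

There is one attempt and no reset: what is moved stays moved. The work goes in short steps, each a Python script; the robot and the scene stay as the last script left them, time stands still between calls to the robot, and variables do not carry over. Pictures are saved under pics/ and viewed, at most 10 in all, crops included, and the job is handed in when it is done.

```bash
ls; mkdir -p pics; cat > h.py <<'E'
import numpy as np, cv2
from station import ctrl, get_state, vision, ticket, models
from scipy.spatial.transform import Rotation as Rn
def cloud(cam,depth,mask=None):
    """world points of pixels"""
    i=vision.camera_info(cam); K=np.array(i["mtx"])
    m=(depth>0) if mask is None else (mask&(depth>0))
    v,u=np.nonzero(m); d=depth[v,u]
    P=np.c_[(u-K[0,2])/K[0,0]*d,(v-K[1,2])/K[1,1]*d,d]
    return (P-np.array(i["t"]))@np.array(i["R"])
def quat(R): 
    q=Rn.from_matrix(R).as_quat(); return np.r_[q[3],q[:3]]
E
python3 - <<'E'
from h import *
s=get_state(); print(s["time"],s["tcp_pos"],s["eef_rot"],s["width"],ctrl.pinch_z)
ims=[]
for c in ["scene","top"]:
    im,d=vision.grab_frame(c); cv2.imwrite(f"pics/{c}0.png",im); np.save(f"{c}0.npy",d)
    for t in ["tray","tray_grip","tealight_1","basket","phone","cup","garlic","spectacles"]:
        r=models.masks_of(c,t)
        for k in r[:3]:
            P=cloud(c,d,k["mask"])
            if k["p"]<.3 or len(P)==0: continue
            print(c,t,round(k["p"],2),np.round(k["point"]),len(P),np.percentile(P,[2,50,98],axis=0).round(3).tolist())
        if r: np.save(f"{c}_{t}.npy",r[0]["mask"])
E
```

```text
pics
0.0 [ 0.14581819 -0.60722558  0.23041158] [-9.03742721e-04  9.93059245e-01  1.17611684e-01 -1.06066849e-04] 0.08529940778715155 -0.0187
scene tray 0.81 [344. 184.] 578 [[0.543, -0.355, -0.002], [0.586, -0.276, 0.017], [0.655, -0.21, 0.091]]
scene tray_grip 0.95 [341. 189.] 531 [[0.543, -0.349, 0.0], [0.581, -0.275, 0.018], [0.62, -0.208, 0.091]]
scene tray_grip 0.4 [321. 164.] 162 [[0.702, -0.372, 0.011], [0.722, -0.336, 0.034], [0.754, -0.319, 0.049]]
scene tealight_1 0.52 [353. 185.] 66 [[0.549, -0.342, 0.004], [0.589, -0.326, 0.013], [0.606, -0.28, 0.057]]
scene basket 0.59 [300. 219.] 2096 [[0.523, -0.093, 0.001], [0.589, -0.012, 0.062], [0.646, 0.057, 0.102]]
scene phone 0.95 [221. 316.] 1190 [[0.486, 0.353, 0.001], [0.553, 0.38, 0.018], [0.625, 0.418, 0.091]]
scene cup 0.89 [260. 205.] 401 [[0.718, -0.065, -0.003], [0.754, -0.027, 0.036], [0.82, 0.002, 0.055]]
scene garlic 0.58 [220. 317.] 1111 [[0.486, 0.354, 0.001], [0.553, 0.38, 0.02], [0.621, 0.417, 0.091]]
scene garlic 0.57 [321. 164.] 145 [[0.703, -0.36, 0.013], [0.721, -0.336, 0.034], [0.747, -0.319, 0.049]]
scene s
[... 665 characters left out ...]
259.] 149 [[0.557, -0.26, 0.009], [0.576, -0.243, 0.014], [0.594, -0.225, 0.021]]
top basket 0.77 [295. 237.] 2549 [[0.524, -0.094, 0.001], [0.601, -0.023, 0.049], [0.645, 0.048, 0.104]]
top basket 0.37 [157. 229.] 1321 [[0.488, 0.328, 0.002], [0.554, 0.357, 0.057], [0.626, 0.394, 0.092]]
top phone 0.73 [156. 227.] 1260 [[0.489, 0.33, 0.005], [0.555, 0.358, 0.058], [0.628, 0.391, 0.092]]
top cup 0.56 [307. 190.] 343 [[0.719, -0.06, 0.008], [0.762, -0.033, 0.032], [0.785, -0.01, 0.056]]
top garlic 0.64 [415. 217.] 291 [[0.704, -0.382, 0.001], [0.722, -0.35, 0.039], [0.75, -0.327, 0.056]]
top spectacles 0.72 [379. 210.] 25 [[0.689, -0.286, 0.001], [0.739, -0.252, 0.014], [0.78, -0.202, 0.038]]
```

```bash
python3 - <<'E'
import cv2,numpy as np
a=cv2.imread("pics/top0.png"); c=a[190:310,330:450]; 
b=cv2.imread("pics/scene0.png")[140:260,290:410]
cv2.imwrite("pics/v1.png",cv2.resize(np.hstack([c,b]),(800,400),interpolation=cv2.INTER_CUBIC))
cv2.imwrite("pics/v2.png",a)
E
```

```text
(no output)
```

View pics/v1.png

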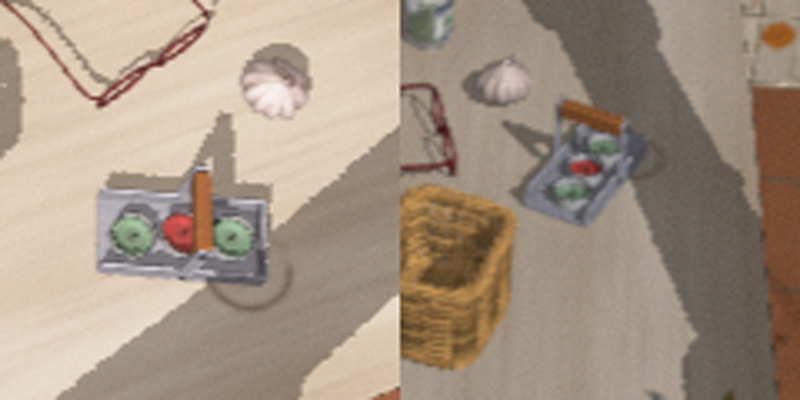

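View pics/v2.png

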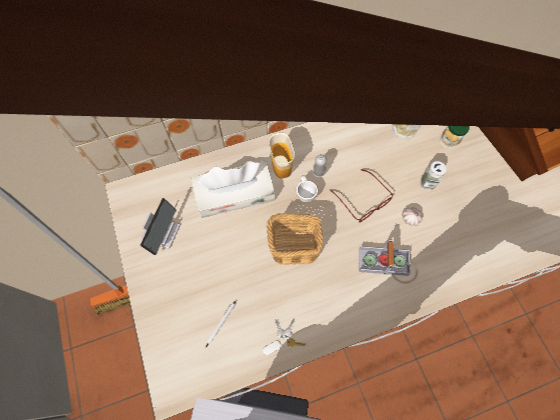

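```bash
python3 - <<'E'
from h import *
for c in ["scene","top"]:
    i=vision.camera_info(c); print(c,"cam pos",(-np.array(i["R"]).T@np.array(i["t"])).round(3))
    d=np.load(c+"0.npy")
    P=cloud(c,d)
    # tray region
    m=(P[:,0]>.52)&(P[:,0]<.66)&(P[:,1]>-.38)&(P[:,1]<-.18)
    Q=P[m]
    bar=Q[(Q[:,2]>.075)&(Q[:,2]<.1)]
    r=cv2.minAreaRect((bar[:,:2]*1000).astype(np.float32)); print("bar",len(bar),r,bar[:,2].max(),np.median(bar[:,2]))
    w=Q[(Q[:,2]>.02)&(Q[:,2]<.03)]
    r=cv2.minAreaRect((w[:,:2]*1000).astype(np.float32)); print("wall",len(w),r,cv2.boxPoints(r).round())
    # height profile along y at x~.58, ends
    for y0 in np.arange(-.37,-.19,.01):
        k=Q[(abs(Q[:,1]-y0)<.005)&(abs(Q[:,0]-.583)<.015)]
        if len(k): print(round(y0,3),np.percentile(k[:,2],[5,50,95]).round(3),len(k))
    p=P[(P[:,0]>.45)&(P[:,0]<.66)&(P[:,1]>.25)&(P[:,1]<.45)&(P[:,2]>.006)&(P[:,2]<.12)]
    for z in np.arange(.01,.1,.01):
        k=p[abs(p[:,2]-z)<.005]
        if len(k)>5:
            r=cv2.minAreaRect((k[:,:2]*1000).astype(np.float32)); print("ph",round(z,2),len(k),np.round(r[0]),np.round(r[1]),round(r[2],1))
    b=P[(P[:,0]>.5)&(P[:,0]<.68)&(P[:,1]>-.13)&(P[:,1]<.1)&(P[:,2]>.09)&(P[:,2]<.11)]
    print("basket",cv2.minAreaRect((b[:,:2]*1000).astype(np.float32)))
    im=cv2.imread(f"pics/{c}0.png"); 
    cr=im[270:370,160:290] if c=="scene" else im[185:265,120:224]
    cv2.imwrite(f"pics/ph_{c}.png",cv2.resize(cr,(390,300),interpolation=cv2.INTER_CUBIC))
cv2.imwrite("pics/v3.png",np.hstack([cv2.imread("pics/ph_scene.png"),cv2.imread("pics/ph_top.png")]))
E
```

```text
scene cam pos [-0.093  0.986  1.116]
bar 115 ((582.5384521484375, -278.78167724609375), (80.30712890625, 21.31011962890625), 4.688344955444336) 0.09531030802114371 0.08617158330000933
wall 114 ((584.0570678710938, -279.54803466796875), (77.29154205322266, 143.44129943847656), 4.185607433319092) [[ 540. -211.]
 [ 551. -354.]
 [ 628. -348.]
 [ 617. -205.]]
-0.35 [0.005 0.011 0.023] 15
-0.34 [0.004 0.01  0.019] 16
-0.33 [0.007 0.012 0.024] 10
-0.32 [-0.001  0.011  0.015] 14
-0.31 [0.003 0.015 0.022] 15
-0.3 [0.007 0.015 0.02 ] 23
-0.29 [0.007 0.011 0.08 ] 23
-0.28 [0.006 0.081 0.091] 42
-0.27 [0.009 0.077 0.091] 39
-0.26 [0.011 0.016 0.021] 15
-0.25 [0.006 0.015 0.019] 25
-0.24 [0.008 0.013 0.019] 14
-0.23 [0.006 0.013 0.016] 18
-0.22 [0.003 0.006 0.017] 28
-0.21 [-0.003 -0.     0.008] 27
-0.2 [-0.006 -0.001  0.004] 18
ph 0.01 332 [568. 342.] [180. 186.] 89.0
ph 0.02 131 [578. 335.] [ 66. 187.] 52.7
ph 0.03 89 [580. 340.] [ 78. 192.] 52.4
ph 0.04 89 [582. 340.] [ 81. 192.] 52.1
ph 0.05 161 [590. 337.] [ 80. 216.] 52.0
ph 0.06 68 [588. 343.] [ 83. 209.] 51.0
ph 0.07 58 [560. 381.] [ 26. 
[... 860 characters left out ...]
03 0.014 0.017] 45
-0.26 [0.006 0.014 0.021] 25
-0.25 [0.01  0.013 0.018] 34
-0.24 [0.01  0.014 0.018] 34
-0.23 [0.005 0.012 0.017] 31
-0.22 [0.002 0.006 0.016] 39
-0.21 [-0.003  0.003  0.006] 37
-0.2 [-0.002  0.001  0.005] 37
ph 0.01 148 [555. 343.] [181. 178.] 87.7
ph 0.02 70 [581. 334.] [ 70. 178.] 53.1
ph 0.03 146 [578. 335.] [ 73. 186.] 53.7
ph 0.04 136 [578. 336.] [ 76. 184.] 53.4
ph 0.05 176 [589. 332.] [ 77. 209.] 52.0
ph 0.06 155 [588. 334.] [ 72. 207.] 52.6
ph 0.07 157 [560. 372.] [ 32. 148.] 82.2
ph 0.08 198 [561. 376.] [ 34. 149.] 81.7
ph 0.09 214 [561. 377.] [ 28. 147.] 82.1
basket ((587.975830078125, -21.48388671875), (125.4030990600586, 149.96778869628906), 10.708632469177246)
```

View pics/v3.png

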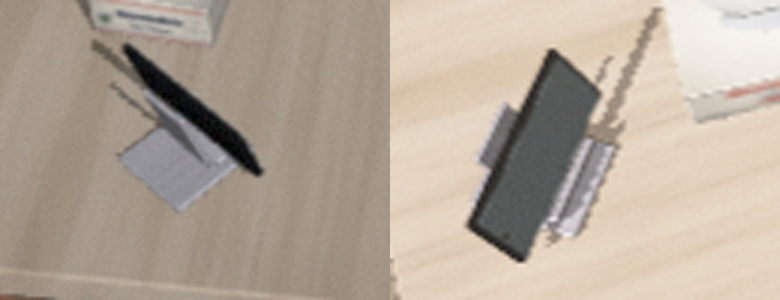

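```bash
cat >> h.py <<'E'
TRAY=np.array([.582,-.281,0]); TYAW=np.radians(94.7)
BASK=np.array([.5876,-.0185,0]); BYAW=np.radians(102.)
def Rtray(yaw,tip=0): # x axis at yaw, open end down by tip
    return Rn.from_euler("ZY",[yaw,tip]).as_matrix()
FLIP=1
def tool(Rt,grip,s=None):
    """TCP pose for tray rotation Rt with bar centre at grip"""
    s=FLIP if s is None else s
    R=np.c_[s*Rt[:,1],s*Rt[:,0],-Rt[:,2]]
    return grip-R[:,2]*ctrl.pinch_z, quat(R)
def from_mouth(Rt,p): return p+Rt@[-.07,0,.076]
def from_center(Rt,p): return p+Rt@[0,0,.04]
E
python3 - <<'E'
from h import *
for c in ["scene","top"]:
    P=cloud(c,np.load(c+"0.npy"),np.load(c+"_phone.npy")); P=P[(P[:,2]>.004)]
    u=np.array([np.cos(np.radians(82.3)),np.sin(np.radians(82.3)),0]); v=np.array([u[1],-u[0],0])
    for z in np.arange(.01,.1,.01):
        k=P[abs(P[:,2]-z)<.005]
        if len(k)>5: print(c,round(z,2),len(k),"u",np.percentile(k@u,[5,50,95]).round(3),"v",np.percentile(k@v,[2,98]).round(3))
    Q=P[(P[:,2]>.03)]; n=np.linalg.svd(Q-Q.mean(0),full_matrices=False)[2]; print(n.round(3))
print(np.array(vision.camera_info("wrist")["hand_eye"]).round(3))
ph=np.array([.555,.36,0]);pyaw=np.radians(82.3)
sp=ph+[0,0,.2]-.25*np.r_[np.cos(pyaw),np.sin(pyaw),0]
for s in (1,-1):
    L=[("hov",tool(Rtray(TYAW),TRAY+[0,0,.25],s)),("g",tool(Rtray(TYAW),TRAY+[0,0,.08],s))]
    m=BASK+[0.005,-.025,.125]
    for t in (0,25,50,55): R=Rtray(BYAW,np.radians(t)); L.append((t,tool(R,from_mouth(R,m),s)))
    R=Rtray(pyaw,np.radians(30)); L.append(("show",tool(R,from_center(R,sp),s)))
    for n,(p,q) in L:
        j=ctrl.ik(p,q); print(s,n,p.round(3),None if j is None else np.round(j,2))
E
```

```text
scene 0.01 378 u [0.439 0.465 0.489] v [0.465 0.54 ]
scene 0.02 84 u [0.429 0.435 0.448] v [0.468 0.53 ]
scene 0.03 49 u [0.431 0.433 0.452] v [0.43  0.573]
scene 0.04 56 u [0.429 0.436 0.455] v [0.431 0.566]
scene 0.05 55 u [0.433 0.44  0.458] v [0.429 0.567]
scene 0.06 53 u [0.438 0.442 0.461] v [0.429 0.573]
scene 0.07 58 u [0.44  0.446 0.465] v [0.43  0.573]
scene 0.08 100 u [0.441 0.449 0.467] v [0.43  0.568]
scene 0.09 166 u [0.441 0.447 0.451] v [0.432 0.57 ]
[[-0.994  0.093 -0.058]
 [-0.037  0.212  0.977]
 [-0.103 -0.973  0.207]]
top 0.01 127 u [0.399 0.407 0.424] v [0.467 0.542]
top 0.02 58 u [0.408 0.417 0.421] v [0.471 0.539]
top 0.03 125 u [0.409 0.419 0.422] v [0.438 0.571]
top 0.04 126 u [0.42  0.423 0.426] v [0.433 0.574]
top 0.05 120 u [0.423 0.426 0.429] v [0.435 0.573]
top 0.06 125 u [0.426 0.429 0.431] v [0.433 0.573]
top 0.07 156 u [0.429 0.432 0.457] v [0.435 0.576]
top 0.08 188 u [0.432 0.436 0.46 ] v [0.435 0.574]
top 0.09 206 u [0.435 0.44  0.447] v [0.438 0.575]
[[-0.992  0.122 -0.016]
 [ 0.037  0.419  0.907]
 [ 0.118  0.9   -0.42 ]]
[[ 0.    -0.95  -0.311  0
[... 410 characters left out ...]
215] [ 0.07  0.71 -0.84  1.8   1.18  1.65  0.56]
1 55 [ 0.591 -0.037  0.215] [-0.02  0.73 -0.77  1.81  1.2   1.69  0.51]
1 show [0.523 0.123 0.218] [ 0.1   0.83 -1.26  1.58  0.9   1.85  0.17]
-1 hov [ 0.582 -0.281  0.231] [ 0.6   0.55 -0.33  1.44  0.18  1.19 -1.24]
-1 g [ 0.582 -0.281  0.061] [ 0.56  0.71 -0.25  1.64  0.22  0.82 -1.28]
-1 0 [ 0.607 -0.112  0.182] [ 0.44  0.56 -0.48  1.59  0.29  1.06 -1.49]
-1 25 [ 0.601 -0.082  0.207] [ 0.18  0.51 -0.53  1.72  0.77  1.15 -2.05]
-1 50 [ 0.593 -0.045  0.215] [-0.02  0.66 -0.68  1.8   1.13  1.55 -2.54]
-1 55 [ 0.591 -0.037  0.215] [-0.03  0.73 -0.75  1.81  1.19  1.68 -2.63]
-1 show [0.523 0.123 0.218] [ 0.03  0.74 -1.05  1.58  0.81  1.72 -2.87]
```

```bash
cat >> h.py <<'E'
def wcloud(depth,s):
    i=vision.camera_info("wrist"); K=np.array(i["mtx"]); H=np.array(i["hand_eye"])
    v,u=np.nonzero(depth>0); d=depth[v,u]
    P=np.c_[(u-K[0,2])/K[0,0]*d,(v-K[1,2])/K[1,1]*d,d]
    P=P@H[:3,:3].T+H[:3,3]; q=s["eef_rot"]
    return P@Rn.from_quat(np.r_[q[1:],q[0]]).as_matrix().T+np.array(s["tcp_pos"])
E
python3 - <<'E'
from h import *
ctrl.movep(*tool(Rtray(TYAW),TRAY+[0,0,.24]))
s=get_state(); im,d=vision.grab_frame("wrist"); cv2.imwrite("pics/w1.png",im)
print(s["time"],s["tcp_pos"],np.round(s["qpos"],2),s["contact_force"])
P=wcloud(d,s); Q=P[(abs(P[:,0]-.582)<.08)&(abs(P[:,1]+.281)<.12)]
bar=Q[(Q[:,2]>.083)&(Q[:,2]<.1)]
print("bar",len(bar),cv2.minAreaRect((bar[:,:2]*1000).astype(np.float32)),np.median(bar,axis=0))
w=Q[(Q[:,2]>.019)&(Q[:,2]<.032)]
r=cv2.minAreaRect((w[:,:2]*1000).astype(np.float32)); print("wall",len(w),r)
print("table",np.median(Q[Q[:,2]<.003][:,2]))
E
```

```text
2.8667 [ 0.58149123 -0.28217126  0.22107586] [ 0.94  0.7  -1.    1.45  0.59  1.32  1.55] [-0.56970486 -0.5294343  -0.65847488]
bar 1157 ((579.05615234375, -283.11407470703125), (75.99192810058594, 13.875447273254395), 5.895198822021484) [ 0.57687325 -0.28311913  0.09043928]
wall 1484 ((578.2898559570312, -283.1386413574219), (73.49984741210938, 139.54669189453125), 5.082832336425781)
table 0.001310317594084745
```

View pics/w1.png

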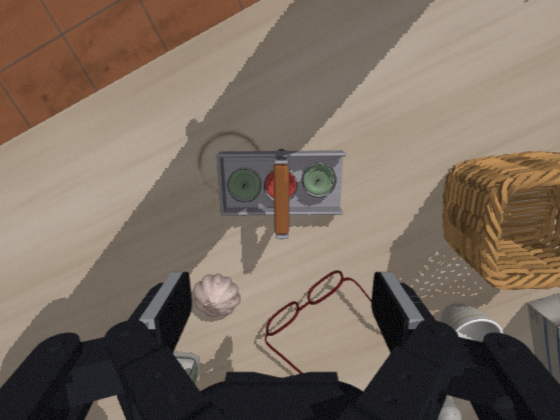

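```bash
cat >> h.py <<'E'
TRAY=np.array([.579,-.283,0]); TYAW=np.radians(95.3)
E
python3 - <<'E'
from h import *
p,q=tool(Rtray(TYAW),TRAY+[0,0,.08])
ctrl.movep(p+[0,0,.05],q); ctrl.movel(p,max_speed=.1)
ctrl.close_gripper(70)
s=get_state(); print(s["time"],s["tcp_pos"],s["width"],s["gripper_force"],s["contact_force"])
ctrl.movel(p+[0,0,.16],max_speed=.12)
ctrl.pause(.2); s=get_state(); im,d=vision.grab_frame("wrist"); cv2.imwrite("pics/w2.png",im)
print(s["time"],s["tcp_pos"],s["width"],s["gripper_force"],s["contact_force"],s["wrist_torque"])
P=wcloud(d,s); Q=P[(abs(P[:,0]-.579)<.1)&(abs(P[:,1]+.283)<.13)&(P[:,2]>.08)&(P[:,2]<.135)]
n=np.linalg.svd(Q-Q.mean(0),full_matrices=False)[2][2]; print(len(Q),n.round(3),Q.mean(0).round(3))
E
```

```text
4.7333 [ 0.5791832  -0.28302331  0.06158736] 0.01291295208929444 68.83497834205627 [ 0.10901    -0.15118776  3.22404126]
6.4167 [ 0.57884009 -0.28298964  0.22076438] 0.012620238668120197 68.18758249282837 [-0.10239745 -0.09388252 -1.74833597] [0.00243808 0.00535291 0.02879646]<stdin>:10: RuntimeWarning: Mean of empty slice.
  ret = um.true_divide(
Traceback (most recent call last):
IndexError: index 2 is out of bounds for axis 0 with size 0
```

View pics/w2.png

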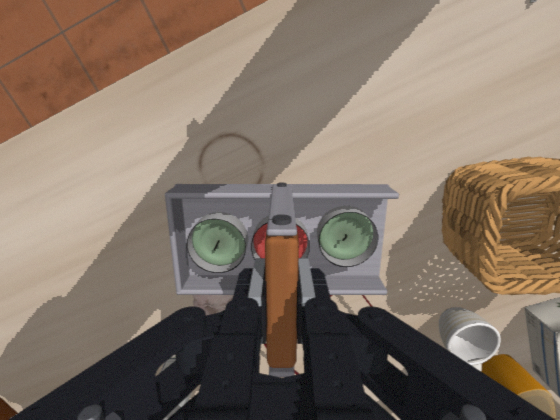

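```bash
cat >> h.py <<'E'
BASK=np.array([.586,-.020,0]); bd=np.array([np.cos(BYAW),np.sin(BYAW),0])
E
python3 - <<'E'
from h import *
m=BASK-.028*bd
R=Rtray(BYAW,0); p,q=tool(R,from_mouth(R,m+[0,0,.15])); ctrl.movel(p,q,max_speed=.15)
print(get_state()["time"])
for t in (14,28,42,52):
    R=Rtray(BYAW,np.radians(t)); p,q=tool(R,from_mouth(R,m+[0,0,.125])); ctrl.movel(p,q,max_speed=.08)
s=get_state(); print(s["time"],s["qpos"].round(2) if hasattr(s["qpos"],"round") else s["qpos"],s["width"],s["contact_force"])
ctrl.pause(.5)
im,d=vision.grab_frame("wrist"); cv2.imwrite("pics/w3.png",im)
im2,d=vision.grab_frame("top"); im3,_=vision.grab_frame("scene")
cv2.imwrite("pics/v4.png",np.hstack([cv2.resize(im,(400,300)),cv2.resize(im3[150:270,220:380],(400,300),interpolation=cv2.INTER_CUBIC)]))
E
```

```text
7.75
9.3417 [-0.04  0.67 -0.66  1.81  1.15  1.57  0.58] 0.013218640315961311 [ 0.25643134 -0.71867432 -1.18148059]
```

View pics/v4.png

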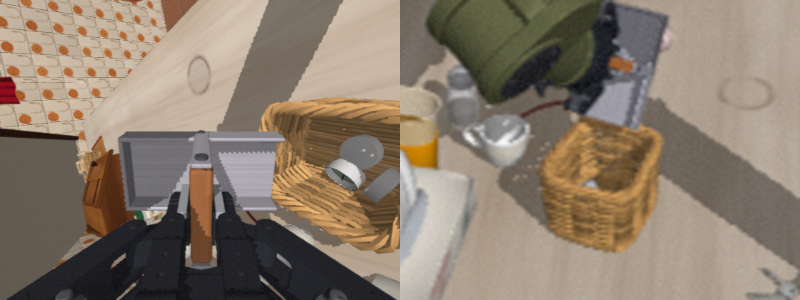

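```bash
python3 - <<'E'
from h import *
s=get_state(); p0=np.array(s["tcp_pos"]); ctrl.movel(p0+[0,-.01,.09],max_speed=.12)
pyaw=np.radians(83); ph=np.array([.555,.366,0]); sp=ph-.25*np.r_[np.cos(pyaw),np.sin(pyaw),-.8]
R=Rtray(pyaw,np.radians(30)); p,q=tool(R,from_center(R,sp))
ctrl.movel(p+[0,0,.06],q,max_speed=.12); ctrl.movel(p,q,max_speed=.1); ctrl.pause(.6)
s=get_state(); print(s["time"],sp,p,s["tcp_pos"],q,s["eef_rot"],s["width"],s["contact_force"],s["qd"])
im,d=vision.grab_frame("wrist"); im2,d2=vision.grab_frame("top"); im3,d3=vision.grab_frame("scene")
a=lambda x:cv2.resize(x,(400,300))
cv2.imwrite("pics/v5.png",np.vstack([np.hstack([a(im),a(im2)]),np.hstack([a(im3),a(im3[150:360,140:420])])]))
W=wcloud(d,s); T=(W-sp)@R  # tray_center frame
k=(abs(T[:,0])<.06)&(abs(T[:,1])<.028)&(abs(T[:,2]+.036)<.02); F=T[k]; 
A=np.c_[F[:,:2],np.ones(len(F))]; print("floor z fit (tray frame)",len(F),np.linalg.lstsq(A,F[:,2],rcond=None)[0])
k=(abs(T[:,1])<.06)&(abs(T[:,2]+.035)<.02)&(abs(T[:,0])<.1); print(np.percentile(T[k],[1,99],axis=0).round(3))
# phone recheck by wrist
B=(W-ph)@Rtray(pyaw); k=(B[:,2]>.03)&(B[:,2]<.1)&(abs(B[:,0])<.06)&(abs(B[:,1])<.12); print("phone",k.sum(), np.percentile(B[k],[2,50,98],axis=0).round(3) if k.sum() else "")
E
```

```text
14.0417 [0.52453266 0.11786346 0.2       ] [0.52583057 0.12843408 0.21844634] [0.52583577 0.12841356 0.21848941] [-0.01580052  0.05896836  0.96412418 -0.2583363 ] [-0.01576324  0.05902145  0.96412466 -0.25832467] 0.012761488138990798 [-0.33834258 -0.18423723 -2.30041226] [ 0.00089014  0.0001838   0.00062718 -0.00164402 -0.00097656  0.00115682
  0.00064666]
floor z fit (tray frame) 9944 [ 0.00145653  0.00022169 -0.03498882]
[[-0.069 -0.034 -0.037]
 [ 0.068  0.034 -0.015]]
phone 0
```

View pics/v5.png

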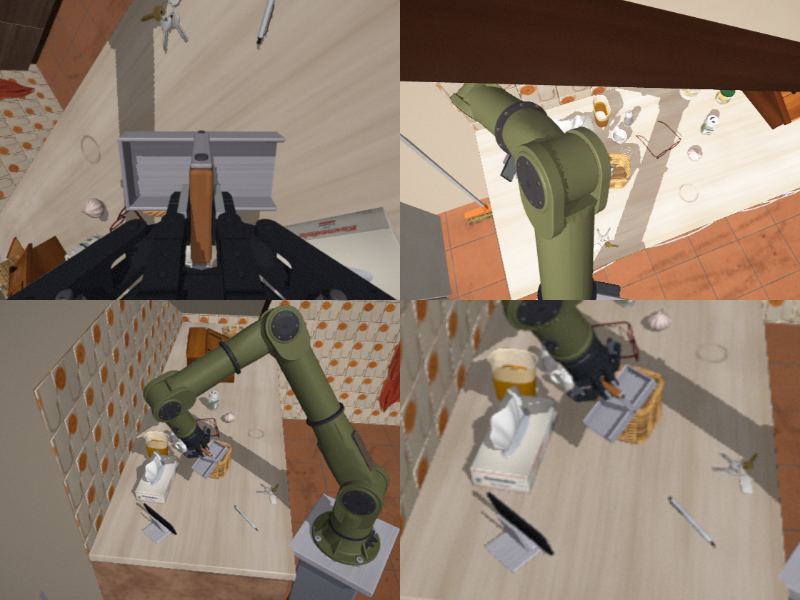

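The wrist view shows the empty tray held square in the grip, with its floor fit within 1 mm and 0.1° of the target pose. The scene view shows the tray in front of the phone screen, with the basket standing and the bystanders in place.

```bash
python3 -c "
from station import ticket; print(ticket.close_job())"
```

```text
the job is handed in; nothing more can be done
None
```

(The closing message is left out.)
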